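# Set the guarded speed knob of a hearing-aid workshop's polishing drill

### The arm

A 7-joint arm with a two-finger parallel gripper is mounted at the origin on the work surface. World frame = base frame: x ahead of the robot, y to its left, z up, the work surface at z = 0. Lengths are in m, angles in rad, forces in N, time in s.
With the tool pointing down it reaches from about 0.4 to 0.9 m from the base axis. Payload 5.6 kg.
Tool frame: the origin (TCP) lies at the very end of the fingers, on their centre line; the grasp point (between the pads) lies 19 mm behind it; z points along the fingers, y is the line along which they close (so a half turn about z gives the same grasp; the last joint's range is limited). The gripper opens to 92 mm and grips with 3 to 60 N. Pads are 20 mm wide; open, the fingers measure 128 mm over their backs; the gripper's body (75 mm by 189 mm) begins 69 mm behind the grasp point.
Start: joints at [-1.385, 0.468, -0.012, 1.603, 0.006, 1.071, -0.056], TCP at [0.147, 0.633, 0.215] pointing down, gripper open.
Joint ranges: [-2.53, 2.53], [-0.31, 2.02], [-1.57, 1.55], [0.28, 2.44], [-1.29, 4.43], [0.15, 1.84], [-2.92, 2.92]. Speed limits (rad/s): [2.57, 2.57, 3.14, 3.14, 3.14, 3.14, 3.14].

### API

Orientations are given as a unit quaternion [w, x, y, z].
In Python, from workcell import robot, grab_frame, camera_params gives the robot as it stands.
- The arm moves only by the shell command python3 -m jog 'ROWS' [OPENING]. ROWS is JSON, a list of rows, each a list of 2 entries, a list of its own where there are three numbers: the shift along the tool's x, y, z normalised to -1 to 1, where 1 is 0.2 m, then the turn, a rotation vector about the tool's x, y, z normalised to -1 to 1, where 1 is 4 degrees. A call has exactly 8 rows; each row shifts and turns the commanded pose from where the row before left it, along the tool's axes as they then stand; what a row does not reach is not made up. A row lasts 1/10 s, in which the tool goes at most 50 mm and 8.59 degrees, less where a joint would pass 70% of its speed; a pose out of reach is approached as far as the arm can. A call with a number of a shift or a turn outside -1 to 1 is refused whole. A call with a gripper value outside its range is refused whole. OPENING is the closure, from -1 (fully open) to 1 (shut), set as the call begins (- or left out, the last holds). The fingers move at their own pace and stop on an object; the grip force is fixed at half the most. Time passes only in rows, so rows that do not move let the fingers close, or fill a call up. It gives the time, the measured TCP pose, the force, the opening and the grip force at its end, in the units of the state.
- robot.sense(): the state, without advancing time (a new reading comes with each control period).
- grab_frame(name): name is "scene" or "top" or "wrist"; returns the picture (420x560x3 uint8, red, green, blue); there is no depth.
- camera_params(name): a dict with "camera_matrix" (3x3 intrinsics, pixels), "eye" and "attitude" of the camera in the world; the wrist camera has in their place "T_tool_cam" (4x4, takes a point from camera to tool coordinates, whose origin is the TCP and whose axes are the flange's). Camera axes: x right, y down, z forward; pixel columns grow to the right and rows downward; lengths in m; the calibration is good to about 2 mm. A picture is of the moment at which its call begins: read the wrist's pose just before it. camera_params takes no time and is no camera call.
- robot.close_job(): hands the job in; it is judged then, once.
The state is a dict: "t": time; "joints": joint angles; "dq": joint speeds; "effort": joint torques, N m; "ee_pos": TCP position; "orientation": TCP orientation; "ft_force": force on the tool from outside, world axes, zero at the start; "wrist_torque": the same for the moment, N m; "finger_gap": opening from 0.0 (shut) to 1.0 (fully open); "gripper_force": force on a finger pad.
Only numpy, scipy, OpenCV 4.12 (cv2) and the standard library are available. Lean on these libraries where they do the work, as an engineer would, in place of code of your own. Each camera call takes 0.05 s, during which the arm holds its last target. There are 200 camera calls.

### The job

Set the drill speed on the control box that has the clear flip cover: lift the cover by its bar handle and flip it right back so that it stays open by itself, then turn the knob beneath it clockwise until its white pointer line points at the long index bar on the panel. Leave the cover open, and leave the bare knob on the other box as it is.

Things in the scene. Friction and masses are not known exactly. Their poses are not given: they have to be found in the camera images.
- guarded_box: grey control box with the smoked clear flip cover, fixed; a twin beside it has a bare knob. 205 mm deep (own x -75 to +130 mm), 134 mm wide, top panel 60 mm above the desk. Origin: on the desk below the axis of the covered knob. Own z is up, own x runs from its front (robot side) to its back, own y to its left. The long index bar lies on the panel at y = +36 to +47 mm.
- cover (a joint): cover angle, rad: 0 shut, 2.09 fully back. Hood 106 long, 104 wide, 54 mm high, about 0.12 kg; falls shut below 1.0, falls fully open beyond 1.3. Hinge line along the box's own y at x = +56 mm, 65 mm above the desk; its front rises and swings to +x. Handle: black bar 10 mm thick, 68 long, along own y; when shut centred at x = -85, y = 0, 94 mm up, 30 mm free behind it; turns in the fingers.
- trim (a joint): angle of the knob under the cover, rad, clockwise seen from above: at 0 its white pointer line points along the box's own -x, at 1.57 along own +y, at the long index bar. Range 0 to 2.75, light friction, stays where left. Grip: a straight bar through the axis along the pointer, 14 mm thick, 42 long, top 104 mm above the desk; take it at about 97 mm, fingers 50 mm apart.
- plain_pointer (a point): a bystander, to be left as it is: the pointer end of the bare knob of the same shape on the twin box without a cover. The point lies on the grip bar's top, 16 mm from that knob's axis, 104 mm above the desk.

How it is judged:
On the way, in this order (a step that is already met when the one before it is completed fails the run):
1. the cover has been flipped right back (value of joint cover above 1.85 rad), for 0.2 s.
2. the knob's pointer is at the long index bar (value of joint trim between 1.35 and 1.79 rad), for 0.2 s.
At the end, for the whole second after the job is handed in: The cover leans fully open (1.85 rad or more), the knob beneath it is at rest with its pointer within 0.22 rad (12.6 degrees) of the long index bar (1.57 rad), and the other box's knob is as it was (within 15 degrees) (all of step 2 and value of joint cover above 1.85 rad and velocity of joint trim between -0.1 and 0.1 rad/s); the robot touches nothing.
It fails at once if the bare knob of the other box was turned by more than 15 degrees (distance of plain_pointer from where it was at the start of the episode above 0.0042 m).
It also fails if it takes over 48 s, if anything falls off the work surface, if the arm or the gripper's body presses on something with over 40 N, if the wrist force passes 120 N, or if a joint passes its speed limit or range.

## Working session

There is one attempt and no reset: what is moved stays moved. The work goes in short steps, Python scripts to look and compute and a shell command to move; the robot and the scene stay as the last step left them, time stands still between calls to the robot, and variables do not carry over. Pictures are saved under pics/ and viewed, at most 10 in all, crops included, and the job is handed in when it is done.

```bash
mkdir -p pics; ls; python3 - <<'E'
from workcell import robot, grab_frame, camera_params
import cv2,numpy as np
print(robot.sense())
for n in("scene","top","wrist"):
    print(n,camera_params(n))
    cv2.imwrite(f"pics/{n}0.png",cv2.cvtColor(grab_frame(n),cv2.COLOR_RGB2BGR))
E
```

```text
pics
{'t': 0.0, 'joints': array([-1.38503286,  0.46831252, -0.01162365,  1.60355888,  0.00598095,
        1.07140719, -0.05632055]), 'dq': array([ 0.00058697,  0.00116949, -0.00067071, -0.00037302,  0.00019369,
       -0.00056726, -0.00042237]), 'effort': array([-1.07364540e-03, -5.20571387e+01, -1.27321554e-02, -2.43745494e+01,
       -5.66701347e-02,  1.71272387e-02,  1.58177113e-04]), 'ee_pos': array([0.14732735, 0.63252044, 0.2137091 ]), 'orientation': array([-4.83494544e-05,  1.14169898e-01,  9.93460896e-01, -8.24180619e-04]), 'ft_force': array([-0.24447356, -0.08658506,  0.06952628]), 'wrist_torque': array([ 0.00140528, -0.05577366,  0.00314832]), 'gripper_force': 0.0, 'finger_gap': 1.0018639250434502}
scene {'camera_matrix': array([[532.59171926,   0.        , 277.25491922],
       [  0.        , 532.59171926, 205.64304478],
       [  0.        ,   0.        ,   1.        ]]), 'eye': array([ 0.91096506, -0.43122415,  0.44454094]), 'attitude': array([-0.45533681,  0.82079347,  0.30422495, -0.16252274])}
top {'camera_matrix': array([[405.43205863,   0.        , 277.26371015],
       [  0.        , 405.43205863, 216.94988663],
       [  0.        ,   0.        ,   1.        ]]), 'eye': array([ 0.46924792, -0.00708868,  0.75102541]), 'attitude': array([ 0.06413758, -0.69396571,  0.71613019, -0.03815121])}
wrist {'camera_matrix': array([[289.87503137,   0.        , 278.03745028],
       [  0.        , 289.87503137, 206.38511867],
       [  0.        ,   0.        ,   1.        ]]), 'T_tool_cam': array([[ 6.66838761e-04, -9.65973938e-01, -2.58638564e-01,
         7.31747307e-02],
       [ 9.99999176e-01,  3.60316884e-04,  1.23253659e-03,
        -1.68325024e-04],
       [-1.09740638e-03, -2.58639173e-01,  9.65973382e-01,
        -1.71595822e-01],
       [ 0.00000000e+00,  0.00000000e+00,  0.00000000e+00,
         1.00000000e+00]])}
```

View pics/top0.png

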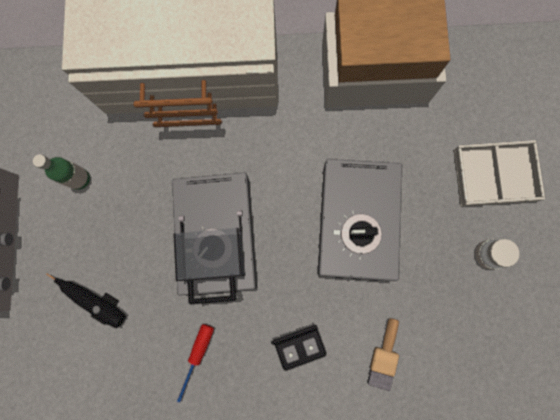

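View pics/scene0.png

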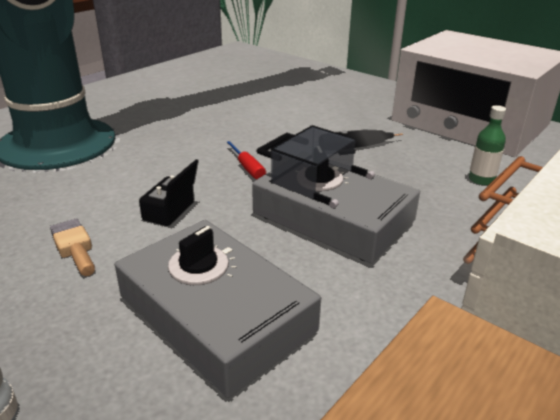

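The top view shows the covered box at about (212,235), with its handle bar near (212,297). The bare-knob twin is at (361,220). The scene view confirms which box has the cover. I'll crop in to pick points.

```bash
cat > h.py <<'E'
import numpy as np,cv2
from scipy.spatial.transform import Rotation as R
from workcell import robot, grab_frame, camera_params
def rot(q): return R.from_quat([q[1],q[2],q[3],q[0]])
def ray(name,uv,z):
    c=camera_params(name); d=rot(c["attitude"]).apply(np.linalg.inv(c["camera_matrix"])@[*uv,1]); e=np.array(c["eye"])
    return e+d*(z-e[2])/d[2]
def proj(name,P):
    c=camera_params(name); p=rot(c["attitude"]).inv().apply(np.atleast_2d(P)-c["eye"])@np.array(c["camera_matrix"]).T
    return p[:,:2]/p[:,2:]
def snap(name,fn,box=None,k=1):
    im=cv2.cvtColor(grab_frame(name),cv2.COLOR_RGB2BGR)
    if box: im=im[box[1]:box[3],box[0]:box[2]]
    cv2.imwrite("pics/"+fn,cv2.resize(im,None,fx=k,fy=k,interpolation=cv2.INTER_CUBIC))
E
python3 - <<'E'
from h import *
im=cv2.imread("pics/top0.png")[160:310,140:290]
cv2.imwrite("pics/topcrop.png",cv2.resize(im,None,fx=4,fy=4,interpolation=cv2.INTER_CUBIC))
print(ray("top",(212,297),.094), ray("top",(361,234),.06), ray("top",(212,237),.06))
E
```

```text
[0.43944026 0.12409847 0.094     ] [ 0.53629684 -0.12455818  0.06      ] [0.53942146 0.13034703 0.06      ]
```

View pics/topcrop.png

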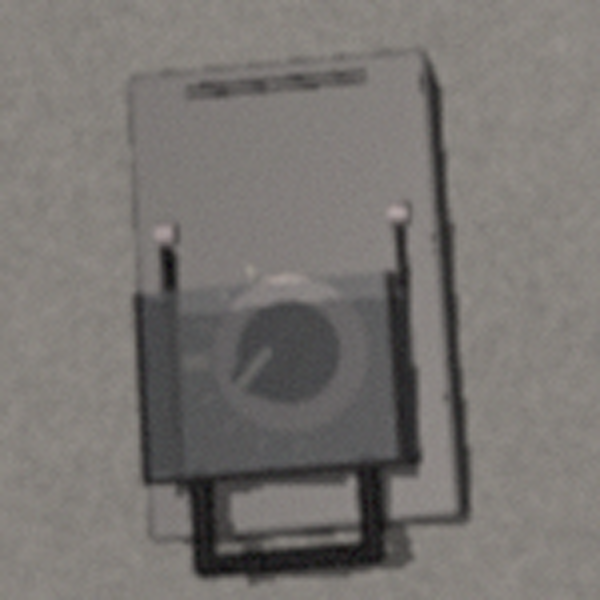

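The crop shows these pixel positions:
- **Panel corners:** about (130,75), (424,52), (465,520) and (150,540).
- **Handle bar:** from about (200,562) to (382,553).
- **Pointer line:** down-left, from (268,350) to (237,388).

I'll fit the box pose to these.

```bash
cat >> h.py <<'E'
E
python3 - <<'E'
from h import *
from scipy.optimize import least_squares
f=lambda c:((np.array(c,float)+.5)/4-.5)+[140,160]
obs=f([(130,75),(424,52),(465,520),(150,540),(290,557)])
own=np.array([(.130,.067,.06),(.130,-.067,.06),(-.075,-.067,.06),(-.075,.067,.06),(-.085,0,.094)])
def W(p,o): return R.from_euler('z',p[2]).apply(np.atleast_2d(o))+[p[0],p[1],0]
def res(p): return (proj("top",W(p,own))-obs).ravel()
s=least_squares(res,[.54,.13,0]); print(s.x,np.degrees(s.x[2])); print(res(s.x).reshape(-1,2).round(2))
p=s.x
for u in [(268,350),(237,388)]:
    w=ray("top",f(u),.104); print(R.from_euler('z',-p[2]).apply(w-[p[0],p[1],0]))
print("hinge",W(p,(.056,0,.065)),"handle",W(p,(-.085,0,.094)))
q=robot.sense(); Rm=rot(q["orientation"]).as_matrix(); print(Rm.round(3),q["ee_pos"],q["t"])
E
```

```text
[0.52007176 0.12805859 0.05275694] 3.022750038701857
[[-0.64 -0.38]
 [ 1.26 -1.38]
 [-0.43 -0.35]
 [-0.42  1.09]
 [ 0.21  0.82]]
[-0.00104838  0.00238007  0.104     ]
[-0.01520487  0.01571033  0.104     ]
hinge [[0.57599385 0.13101161 0.065     ]] handle [[0.43519003 0.12357633 0.094     ]]
[[-0.974  0.227 -0.   ]
 [ 0.227  0.974 -0.001]
 [-0.    -0.001 -1.   ]] [0.1473932  0.63262602 0.21384405] 0.15
```

The fit holds to about 1 px, with the origin at (0.520, 0.128) and yaw 3°. The trim joint starts at about 0.8 rad. Next I'll write a small helper that works out tool-axis increments for a target.

```bash
cat >> h.py <<'E'
YAW=.05276; ORG=np.array([.5201,.1281,0])
def W(o): return R.from_euler('z',YAW).apply(o)+ORG
def goal(a,pitch=0):
    """tool down, tool y at own-frame angle a from own x; pitch = tilt about own y (deg)"""
    y=np.array([np.cos(a),np.sin(a),0]); z=np.array([0,0,-1.]); x=np.cross(y,z)
    return R.from_euler('z',YAW)*R.from_euler('y',pitch,degrees=True)*R.from_matrix(np.c_[x,y,z])
def plan(own,rot_goal,n):
    s=robot.sense(); p=s["ee_pos"]; r=rot(s["orientation"]); T=W(own)
    rv=(r.inv()*rot_goal).as_rotvec(); d=(T-p)/n
    print("t",s["t"],"at",p.round(4),"to",T.round(4),"n",n,"F",s["ft_force"].round(1),"gap",round(s["finger_gap"]*92,1))
    for i in range(n):
        print([(r.inv().apply(d)/.2).round(3).tolist(),(np.degrees(rv)/n/4).round(3).tolist()])
        r=r*R.from_rotvec(rv/n)
def own(): 
    s=robot.sense(); return R.from_euler('z',-YAW).apply(s["ee_pos"]-ORG)
E
python3 -c "
from h import *
plan([-.085,0,.17],goal(0),24)"
```

```text
t 0.15 at [0.1474 0.6326 0.2138] to [0.4352 0.1236 0.17  ] n 24 F [ 0.1 -0.5 -0.2] gap 91.9
[[-0.082, -0.09, 0.009], [-0.001, 0.001, 0.769]]
[[-0.087, -0.085, 0.009], [-0.001, 0.001, 0.769]]
[[-0.092, -0.08, 0.009], [-0.001, 0.001, 0.769]]
[[-0.096, -0.075, 0.009], [-0.001, 0.001, 0.769]]
[[-0.1, -0.07, 0.009], [-0.001, 0.001, 0.769]]
[[-0.103, -0.065, 0.009], [-0.001, 0.001, 0.769]]
[[-0.107, -0.059, 0.009], [-0.001, 0.001, 0.769]]
[[-0.11, -0.053, 0.009], [-0.001, 0.001, 0.769]]
[[-0.112, -0.047, 0.009], [-0.001, 0.001, 0.769]]
[[-0.115, -0.041, 0.009], [-0.001, 0.001, 0.769]]
[[-0.117, -0.035, 0.009], [-0.001, 0.001, 0.769]]
[[-0.118, -0.029, 0.009], [-0.001, 0.001, 0.769]]
[[-0.12, -0.022, 0.009], [-0.001, 0.001, 0.769]]
[[-0.121, -0.016, 0.009], [-0.001, 0.001, 0.769]]
[[-0.121, -0.009, 0.009], [-0.001, 0.001, 0.769]]
[[-0.122, -0.003, 0.009], [-0.001, 0.001, 0.769]]
[[-0.122, 0.004, 0.009], [-0.001, 0.001, 0.769]]
[[-0.121, 0.01, 0.009], [-0.001, 0.001, 0.769]]
[[-0.121, 0.017, 0.009], [-0.001, 0.001, 0.769]]
[[-0.12, 0.023, 0.009], [-0.001, 0.001, 0.769]]
[[-0.118, 0.03, 0.009], [-0.001, 0.001, 0.769]]
[[-0.116, 0.036, 0.009], [-0.001, 0.001, 0.769]]
[[-0.114, 0.042, 0.009], [-0.001, 0.001, 0.769]]
[[-0.112, 0.048, 0.009], [-0.001, 0.001, 0.769]]
```

```bash
python3 -m jog '[[[-0.08,-0.09,0],[0,0,0.77]],[[-0.087,-0.085,0],[0,0,0.77]],[[-0.09,-0.08,0],[0,0,0.77]],[[-0.096,-0.075,0],[0,0,0.77]],[[-0.1,-0.07,0],[0,0,0.77]],[[-0.103,-0.065,0],[0,0,0.77]],[[-0.107,-0.06,0],[0,0,0.77]],[[-0.11,-0.053,0],[0,0,0.77]]]' 0.48
python3 -m jog '[[[-0.112,-0.047,0],[0,0,0.77]],[[-0.115,-0.04,0],[0,0,0.77]],[[-0.117,-0.035,0],[0,0,0.77]],[[-0.118,-0.03,0],[0,0,0.77]],[[-0.12,-0.022,0],[0,0,0.77]],[[-0.12,-0.016,0],[0,0,0.77]],[[-0.12,-0.01,0],[0,0,0.77]],[[-0.12,-0.003,0],[0,0,0.77]]]'
python3 -c "
from h import *
plan([-.085,0,.17],goal(0),8)"
```

```text
t: 0.95
ee_pos: [0.243, 0.4622, 0.2144]
orientation: [-0.0, 0.325, 0.946, -0.0]
ft_force: [0.8, -0.4, 0.4]
finger_gap: 0.329
gripper_force: 0.0
t: 1.75
ee_pos: [0.3387, 0.2923, 0.2147]
orientation: [0.0, 0.52, 0.854, 0.0]
ft_force: [-0.4, 0.8, 0.0]
finger_gap: 0.262
gripper_force: 0.0
t 1.75 at [0.3387 0.2923 0.2147] to [0.4352 0.1236 0.17  ] n 8 F [-0.4  0.8  0. ] gap 24.1
[[-0.121, 0.005, 0.028], [0.0, -0.0, 0.76]]
[[-0.121, 0.012, 0.028], [0.0, -0.0, 0.76]]
[[-0.12, 0.018, 0.028], [0.0, -0.0, 0.76]]
[[-0.119, 0.024, 0.028], [0.0, -0.0, 0.76]]
[[-0.118, 0.031, 0.028], [0.0, -0.0, 0.76]]
[[-0.116, 0.037, 0.028], [0.0, -0.0, 0.76]]
[[-0.114, 0.043, 0.028], [0.0, -0.0, 0.76]]
[[-0.111, 0.049, 0.028], [0.0, -0.0, 0.76]]
```

```bash
python3 -m jog '[[[-0.12,0.005,0.02],[0,0,0.76]],[[-0.12,0.012,0.02],[0,0,0.76]],[[-0.12,0.018,0.02],[0,0,0.76]],[[-0.12,0.024,0.03],[0,0,0.76]],[[-0.118,0.03,0.03],[0,0,0.76]],[[-0.116,0.037,0.03],[0,0,0.76]],[[-0.114,0.043,0.03],[0,0,0.76]],[[-0.112,0.05,0.03],[0,0,0.76]]]'
python3 -c "
from h import *
plan([-.085,0,.075],goal(0),8)
s=robot.sense(); print(own())
snap('wrist','w1.png')
# predicted pixels of the handle bar in wrist view
c=camera_params('wrist'); T=np.array(c['T_tool_cam'])
for o in [(-.085,.034,.094),(-.085,-.034,.094),(-.05,.052,.119)]:
    pt=rot(s['orientation']).inv().apply(W(np.array(o))-s['ee_pos']); pc=np.linalg.inv(T)@[*pt,1]; u=np.array(c['camera_matrix'])@pc[:3]; print(o,(u[:2]/u[2]).round(1))
"
```

```text
t: 2.55
ee_pos: [0.4357, 0.1238, 0.1722]
orientation: [0.0, 0.688, 0.726, -0.0]
ft_force: [0.3, 0.3, -0.4]
finger_gap: 0.26
gripper_force: 0.0
t 2.55 at [0.4357 0.1238 0.1722] to [0.4352 0.1236 0.075 ] n 8 F [ 0.3  0.3 -0.4] gap 23.9
[[-0.0, -0.0, 0.061], [0.0, 0.0, 0.0]]
[[-0.0, -0.0, 0.061], [0.0, 0.0, 0.0]]
[[-0.0, -0.0, 0.061], [0.0, 0.0, 0.0]]
[[-0.0, -0.0, 0.061], [0.0, 0.0, 0.0]]
[[-0.0, -0.0, 0.061], [0.0, 0.0, 0.0]]
[[-0.0, -0.0, 0.061], [0.0, 0.0, 0.0]]
[[-0.0, -0.0, 0.061], [0.0, 0.0, 0.0]]
[[-0.0, -0.0, 0.061], [0.0, 0.0, 0.0]]
[-0.084512    0.0001916   0.17215946]
(-0.085, 0.034, 0.094) [277.9 175.5]
(-0.085, -0.034, 0.094) [277.9 248.3]
(-0.05, 0.052, 0.119) [323.5 157.3]
```

View pics/w1.png

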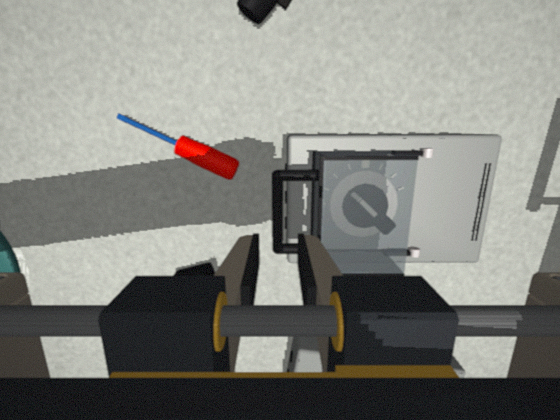

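The bar shows at column 278, rows 172–252. That matches the prediction and sits centred between the fingertips, so I'll descend and grip.

```bash
python3 -m jog '[[[0,0,0.06],[0,0,0]],[[0,0,0.06],[0,0,0]],[[0,0,0.06],[0,0,0]],[[0,0,0.06],[0,0,0]],[[0,0,0.06],[0,0,0]],[[0,0,0.06],[0,0,0]],[[0,0,0.06],[0,0,0]],[[0,0,0.05],[0,0,0]]]'
python3 -m jog '[[[0,0,0],[0,0,0]],[[0,0,0],[0,0,0]],[[0,0,0],[0,0,0]],[[0,0,0],[0,0,0]],[[0,0,0],[0,0,0]],[[0,0,0],[0,0,0]],[[0,0,0],[0,0,0]],[[0,0,0],[0,0,0]]]' 1
python3 - <<'E'
from h import *
print(own())
# handle arc increments, tool kept vertical: tool y=own x, tool -z=up
c=np.array([.056,.065]);v=np.array([-.141,.029])
th=np.linspace(0,1.6,25)
P=np.array([c+[v[0]*np.cos(t)+v[1]*np.sin(t),-v[0]*np.sin(t)+v[1]*np.cos(t)] for t in th])
print(P[[8,16,24]])
for i,d in enumerate(np.diff(P,axis=0)): print(i,[[0,*(d*[1,-1]/.2).round(3).tolist()],[0,0,0]])
E
```

```text
t: 3.4
ee_pos: [0.4349, 0.1257, 0.0774]
orientation: [-0.0, 0.686, 0.727, -0.0]
ft_force: [-0.1, -1.0, -0.0]
finger_gap: 0.261
gripper_force: 0.0
t: 4.2
ee_pos: [0.4348, 0.1256, 0.0786]
orientation: [-0.0, 0.687, 0.727, -0.0]
ft_force: [-1.8, -1.3, 0.2]
finger_gap: 0.095
gripper_force: 30.0
[-0.08526596  0.00203307  0.07857034]
[[-0.05067373  0.16165772]
 [ 0.01328284  0.20246725]
 [ 0.08910477  0.20509309]]
0 [[0, 0.011, -0.047], [0, 0, 0]]
1 [[0, 0.014, -0.046], [0, 0, 0]]
2 [[0, 0.017, -0.045], [0, 0, 0]]
3 [[0, 0.02, -0.043], [0, 0, 0]]
4 [[0, 0.023, -0.042], [0, 0, 0]]
5 [[0, 0.026, -0.04], [0, 0, 0]]
6 [[0, 0.029, -0.039], [0, 0, 0]]
7 [[0, 0.031, -0.037], [0, 0, 0]]
8 [[0, 0.033, -0.034], [0, 0, 0]]
9 [[0, 0.036, -0.032], [0, 0, 0]]
10 [[0, 0.038, -0.03], [0, 0, 0]]
11 [[0, 0.04, -0.027], [0, 0, 0]]
12 [[0, 0.041, -0.024], [0, 0, 0]]
13 [[0, 0.043, -0.022], [0, 0, 0]]
14 [[0, 0.044, -0.019], [0, 0, 0]]
15 [[0, 0.045, -0.016], [0, 0, 0]]
16 [[0, 0.046, -0.013], [0, 0, 0]]
17 [[0, 0.047, -0.01], [0, 0, 0]]
18 [[0, 0.048, -0.006], [0, 0, 0]]
19 [[0, 0.048, -0.003], [0, 0, 0]]
20 [[0, 0.048, -0.0], [0, 0, 0]]
21 [[0, 0.048, 0.003], [0, 0, 0]]
22 [[0, 0.048, 0.006], [0, 0, 0]]
23 [[0, 0.047, 0.009], [0, 0, 0]]
```

The bar is gripped, with an opening of 8.7 mm and 30 N. Next I'll follow the arc.

```bash
python3 -m jog '[[[0,0.011,-0.047],[0,0,0]],[[0,0.014,-0.046],[0,0,0]],[[0,0.017,-0.045],[0,0,0]],[[0,0.02,-0.043],[0,0,0]],[[0,0.023,-0.042],[0,0,0]],[[0,0.026,-0.04],[0,0,0]],[[0,0.029,-0.039],[0,0,0]],[[0,0.031,-0.037],[0,0,0]]]'
python3 -c "
from h import *
o=own()+[0,0,.0154];print(o); print('theta',np.arctan2(.029,-.141)-np.arctan2(o[2]-.065,o[0]-.056),'r',np.hypot(o[2]-.065,o[0]-.056))"
```

```text
t: 5.0
ee_pos: [0.4711, 0.1277, 0.1473]
orientation: [0.001, 0.687, 0.727, 0.001]
ft_force: [8.8, -1.9, -10.1]
finger_gap: 0.098
gripper_force: 30.0
[-0.04891687  0.00214273  0.16269695]
theta 0.5469342574081955 r 0.14336053875675459
```

```bash
python3 -m jog '[[[0,0.033,-0.034],[0,0,0]],[[0,0.036,-0.032],[0,0,0]],[[0,0.038,-0.03],[0,0,0]],[[0,0.04,-0.027],[0,0,0]],[[0,0.041,-0.024],[0,0,0]],[[0,0.043,-0.022],[0,0,0]],[[0,0.044,-0.019],[0,0,0]],[[0,0.045,-0.016],[0,0,0]]]'
python3 -c "
from h import *
o=own()+[0,0,.0154];print(o); print('theta',np.arctan2(.029,-.141)-np.arctan2(o[2]-.065,o[0]-.056),'r',np.hypot(o[2]-.065,o[0]-.056))"
```

```text
t: 5.8
ee_pos: [0.5333, 0.1312, 0.1878]
orientation: [-0.0, 0.687, 0.727, -0.0]
ft_force: [-1.6, -3.0, 0.3]
finger_gap: 0.098
gripper_force: 30.0
[0.01339283 0.00242306 0.20321971]
theta 1.0689366762164798 r 0.144637687144044
```

```bash
python3 -m jog '[[[0,0.046,-0.013],[0,0,0]],[[0,0.047,-0.01],[0,0,0]],[[0,0.048,-0.006],[0,0,0]],[[0,0.048,-0.003],[0,0,0]],[[0,0.048,0],[0,0,0]],[[0,0.048,0.003],[0,0,0]],[[0,0.048,0.006],[0,0,0]],[[0,0.047,0.009],[0,0,0]]]'
python3 -m jog '[[[0,0.045,0.012],[0,0,0]],[[0,0.045,0.015],[0,0,0]],[[0,0.04,0.018],[0,0,0]],[[0,0,0],[0,0,0]],[[0,0,0],[0,0,0]],[[0,0,0],[0,0,0]],[[0,0,0],[0,0,0]],[[0,0,0],[0,0,0]]]'
python3 -c "
from h import *
o=own()+[0,0,.0154];print(o); print('theta',np.arctan2(.029,-.141)-np.arctan2(o[2]-.065,o[0]-.056),'r',np.hypot(o[2]-.065,o[0]-.056))"
```

```text
t: 6.6
ee_pos: [0.6098, 0.1357, 0.1897]
orientation: [0.0, 0.687, 0.727, -0.0]
ft_force: [-0.7, -3.5, 0.4]
finger_gap: 0.095
gripper_force: 30.0
t: 7.4
ee_pos: [0.6348, 0.1372, 0.1811]
orientation: [0.0, 0.687, 0.727, 0.0]
ft_force: [-0.1, -2.7, -1.1]
finger_gap: 0.098
gripper_force: 30.0
[0.11500799 0.00304797 0.19653435]
theta 1.7896509123409157 r 0.1441638939311869
```

The cover angle is 1.79 rad. I'll open the fingers and rise straight up, which lets the cover drop back.

```bash
python3 -m jog '[[[0,0,0],[0,0,0]],[[0,0,0],[0,0,0]],[[0,0,0],[0,0,0]],[[0,0,0],[0,0,0]],[[0,0,-0.04],[0,0,0]],[[0,0,-0.08],[0,0,0]],[[0,0,-0.1],[0,0,0]],[[0,0,-0.15],[0,0,0]]]' -0.09
python3 -c "
from h import *
snap('top','t2.png',(150,140,290,320),3)
plan([0,0,.24],goal(np.radians(43)),8)"
```

```text
t: 8.2
ee_pos: [0.6344, 0.1371, 0.256]
orientation: [-0.0, 0.687, 0.727, -0.001]
ft_force: [0.5, 0.4, 0.0]
finger_gap: 0.545
gripper_force: 0.0
t 8.25 at [0.6376 0.1375 0.2625] to [0.5201 0.1281 0.24  ] n 8 F [1.9 0.4 4.2] gap 50.5
[[-0.002, -0.074, 0.013], [0.015, 0.002, -1.336]]
[[0.005, -0.074, 0.014], [0.015, 0.002, -1.336]]
[[0.012, -0.073, 0.014], [0.015, 0.002, -1.336]]
[[0.019, -0.071, 0.014], [0.015, 0.002, -1.336]]
[[0.025, -0.069, 0.014], [0.015, 0.002, -1.336]]
[[0.032, -0.067, 0.014], [0.015, 0.002, -1.336]]
[[0.038, -0.063, 0.014], [0.015, 0.002, -1.336]]
[[0.043, -0.06, 0.014], [0.015, 0.002, -1.336]]
```

View pics/t2.png

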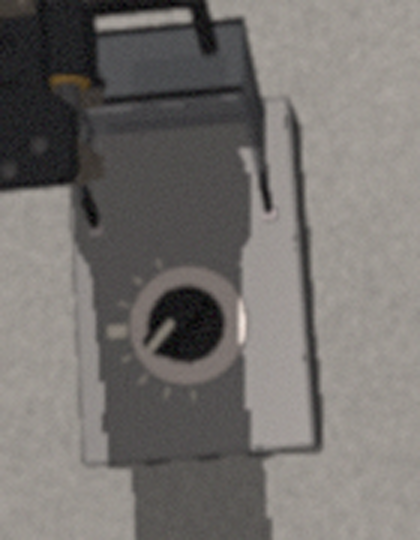

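The cover is leaning back and the knob is exposed. Its pointer runs from (172,322) to (148,350) in the crop, the ring centre is at about (188,326), and the index bar is at (116,330).

```bash
python3 -c "
from h import *
f=lambda c:((np.array(c,float)+.5)/3-.5)+[150,140]
o=lambda u,z:R.from_euler('z',-YAW).apply(ray('top',f(u),z)-ORG).round(4)
a,b=o((172,322),.104),o((148,350),.104);print(a,b,o((188,326),.06),o((116,330),.06)); d=b-a;print('trim',np.arctan2(d[1],-d[0]))
"
python3 -m jog '[[[0,-0.07,0],[0,0,-0.9]],[[0.005,-0.07,0],[0,0,-0.9]],[[0.008,-0.07,0],[0,0,-0.9]],[[0.012,-0.07,0],[0,0,-0.9]],[[0.018,-0.07,0],[0,0,-0.9]],[[0.022,-0.07,0],[0,0,-0.9]],[[0.026,-0.065,0],[0,0,-0.9]],[[0.03,-0.065,0],[0,0,-0.9]]]'
python3 -c "
from h import *
snap('wrist','w2.png')
plan([0,0,.16],goal(np.radians(43)),8)"
```

```text
[-0.0009  0.0017  0.104 ] [-0.0148  0.0154  0.104 ] [-0.0001  0.0018  0.06  ] [0.0011 0.0433 0.06  ]
trim 0.7781519134175512
t: 9.05
ee_pos: [0.5214, 0.1301, 0.2565]
orientation: [0.001, 0.483, 0.876, 0.001]
ft_force: [-1.1, -0.1, 0.2]
finger_gap: 0.539
gripper_force: 0.0
t 9.1 at [0.5193 0.1301 0.2564] to [0.5201 0.1281 0.16  ] n 8 F [-2.  -0.4 -0.3] gap 50.2
[[-0.001, -0.0, 0.06], [0.001, -0.002, -0.427]]
[[-0.001, -0.0, 0.06], [0.001, -0.002, -0.427]]
[[-0.001, -0.0, 0.06], [0.001, -0.002, -0.427]]
[[-0.001, -0.0, 0.06], [0.001, -0.002, -0.427]]
[[-0.001, -0.0, 0.06], [0.001, -0.002, -0.427]]
[[-0.001, -0.0, 0.06], [0.001, -0.002, -0.427]]
[[-0.001, -0.0, 0.06], [0.001, -0.002, -0.427]]
[[-0.001, -0.001, 0.06], [0.001, -0.002, -0.427]]
```

View pics/w2.png

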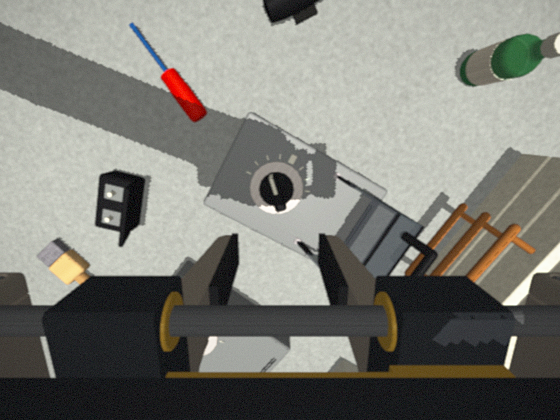

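The knob sits at about (277,188), centred left-right between the fingers. The cover is leaning back, clear of the descent. I'll descend now, turning the last 16° to square up.

```bash
python3 -m jog '[[[0,0,0.06],[0,0,-0.5]],[[0,0,0.06],[0,0,-0.5]],[[0,0,0.06],[0,0,-0.5]],[[0,0,0.06],[0,0,-0.5]],[[0,0,0.06],[0,0,-0.5]],[[0,0,0.06],[0,0,-0.5]],[[0,0,0.06],[0,0,-0.5]],[[0,0,0.06],[0,0,-0.5]]]'
python3 -c "
from h import *
plan([0,0.0015,.078],goal(np.radians(45)),8)"
```

```text
t: 9.9
ee_pos: [0.5226, 0.1303, 0.1596]
orientation: [0.001, 0.358, 0.934, 0.001]
ft_force: [-0.2, 0.9, 0.2]
finger_gap: 0.543
gripper_force: 0.0
t 9.9 at [0.5226 0.1303 0.1596] to [0.52   0.1296 0.078 ] n 8 F [-0.2  0.9  0.2] gap 50.0
[[0.001, -0.001, 0.051], [0.003, 0.002, 0.002]]
[[0.001, -0.001, 0.051], [0.003, 0.002, 0.002]]
[[0.001, -0.001, 0.051], [0.003, 0.002, 0.002]]
[[0.001, -0.001, 0.051], [0.003, 0.002, 0.002]]
[[0.001, -0.001, 0.051], [0.003, 0.002, 0.002]]
[[0.001, -0.001, 0.051], [0.003, 0.002, 0.002]]
[[0.001, -0.001, 0.051], [0.003, 0.002, 0.002]]
[[0.001, -0.001, 0.051], [0.003, 0.002, 0.002]]
```

```bash
python3 -m jog '[[[0.001,-0.001,0.05],[0,0,0]],[[0.001,-0.001,0.05],[0,0,0]],[[0.001,-0.001,0.05],[0,0,0]],[[0.001,-0.001,0.05],[0,0,0]],[[0.001,-0.001,0.05],[0,0,0]],[[0.001,-0.001,0.05],[0,0,0]],[[0.001,-0.001,0.05],[0,0,0]],[[0.001,-0.001,0.05],[0,0,0]]]'
python3 -m jog '[[[0,0,0],[0,0,0]],[[0,0,0],[0,0,0]],[[0,0,0],[0,0,0]],[[0,0,0],[0,0,0]],[[0,0,0],[0,0,0]],[[0,0,0],[0,0,0]],[[0,0,0],[0,0,0]],[[0,0,0],[0,0,0]]]' 1
python3 -c "
from h import *
plan([0,0.0015,.079],goal(0),1);print(own(),robot.sense()['wrist_torque'])"
```

```text
t: 10.7
ee_pos: [0.5191, 0.1301, 0.0781]
orientation: [-0.0, 0.358, 0.934, -0.0]
ft_force: [-0.6, -0.2, 0.2]
finger_gap: 0.546
gripper_force: 0.0
t: 11.5
ee_pos: [0.5188, 0.1298, 0.0793]
orientation: [-0.0, 0.358, 0.934, -0.0]
ft_force: [-2.1, -2.3, 5.7]
finger_gap: 0.153
gripper_force: 30.0
t 11.5 at [0.5188 0.1298 0.0793] to [0.52   0.1296 0.079 ] n 1 F [-2.1 -2.3  5.7] gap 14.1
[[-0.005, 0.003, 0.002], [-0.011, -0.002, 11.265]]
[-0.00119308  0.00172039  0.07931926] [-0.516616    0.79698479 -0.00533916]
```

The knob is gripped at 14.1 mm. I'll turn it 45° clockwise.

```bash
python3 -m jog '[[[0,0,0],[0,0,0.8]],[[0,0,0],[0,0,0.8]],[[0,0,0],[0,0,0.8]],[[0,0,0],[0,0,0.8]],[[0,0,0],[0,0,0.8]],[[0,0,0],[0,0,0.8]],[[0,0,0],[0,0,0.8]],[[0,0,0],[0,0,0.8]]]'
python3 -m jog '[[[0,0,0],[0,0,0.8]],[[0,0,0],[0,0,0.8]],[[0,0,0],[0,0,0.8]],[[0,0,0],[0,0,0.8]],[[0,0,0],[0,0,0.8]],[[0,0,0],[0,0,0.8]],[[0,0,0],[0,0,0]],[[0,0,0],[0,0,0]]]'
python3 -c "
from h import *
plan([0,0.0015,.079],goal(0),1);print(own())"
```

```text
t: 12.3
ee_pos: [0.5193, 0.1301, 0.0793]
orientation: [0.0, 0.557, 0.831, 0.0]
ft_force: [-1.6, -0.6, 3.5]
finger_gap: 0.154
gripper_force: 30.0
t: 13.1
ee_pos: [0.5197, 0.1301, 0.0793]
orientation: [0.0, 0.686, 0.728, 0.0]
ft_force: [-0.7, -1.6, 4.2]
finger_gap: 0.151
gripper_force: 30.0
t 13.1 at [0.5197 0.1301 0.0793] to [0.52   0.1296 0.079 ] n 1 F [-0.7 -1.6  4.2] gap 13.9
[[-0.003, 0.002, 0.002], [0.016, -0.001, 0.084]]
[-0.00030608  0.00205359  0.07934325]
```

```bash
python3 -m jog '[[[0,0,0],[0,0,0]],[[0,0,0],[0,0,0]],[[0,0,0],[0,0,0]],[[0,0,0],[0,0,0]],[[0,0,0],[0,0,0]],[[0,0,-0.05],[0,0,0]],[[0,0,-0.1],[0,0,0]],[[0,0,-0.15],[0,0,0]]]' -0.09
python3 -m jog '[[[0,0,-0.15],[0,0,0]],[[0,0,-0.15],[0,0,0]],[[-0.1,0,-0.15],[0,0,0]],[[-0.1,0,-0.1],[0,0,0]],[[-0.1,0,0],[0,0,0]],[[-0.1,0,0],[0,0,0]],[[-0.1,0,0],[0,0,0]],[[0,0,0],[0,0,0]]]'
python3 -m jog '[[[0,0,0],[0,0,0]],[[0,0,0],[0,0,0]],[[0,0,0],[0,0,0]],[[0,0,0],[0,0,0]],[[0,0,0],[0,0,0]],[[0,0,0],[0,0,0]],[[0,0,0],[0,0,0]],[[0,0,0],[0,0,0]]]'
python3 -c "
from h import *
snap('top','t3.png',(150,100,420,310),2.9)"
```

```text
t: 13.9
ee_pos: [0.5182, 0.1297, 0.1391]
orientation: [-0.0, 0.687, 0.727, -0.001]
ft_force: [0.7, 0.5, 0.3]
finger_gap: 0.546
gripper_force: 0.0
t: 14.7
ee_pos: [0.525, 0.0272, 0.25]
orientation: [0.001, 0.688, 0.725, 0.0]
ft_force: [-0.4, 0.4, -0.8]
finger_gap: 0.549
gripper_force: 0.0
t: 15.5
ee_pos: [0.5249, 0.0303, 0.249]
orientation: [-0.0, 0.687, 0.727, -0.0]
ft_force: [0.7, -0.1, -0.9]
finger_gap: 0.547
gripper_force: 0.0
```

View pics/t3.png

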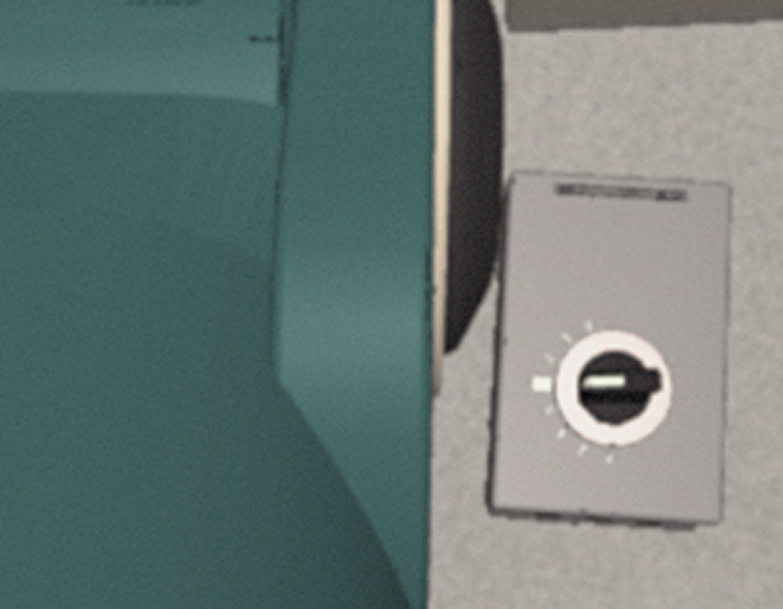

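The arm hides the covered box in this view. The twin's knob is unchanged, with its pointer at its own index bar near (605,381). I'll check with the wrist camera.

```bash
python3 -c "
from h import *
snap('wrist','w3.png')"
```

```text
(no output)
```

View pics/w3.png

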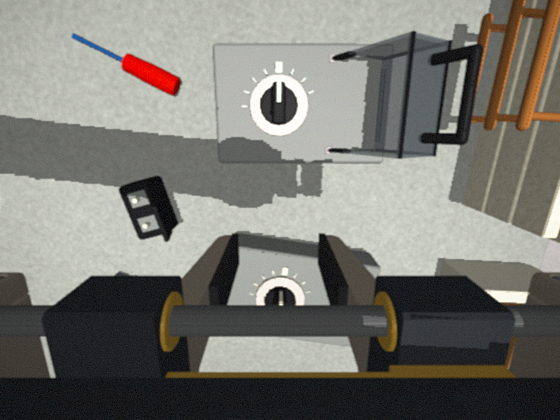

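The wrist view shows the pointer line (279,80–103) aimed straight at the index bar (279,67). The cover is fully back, with its handle near (465,95), and nothing touches the robot, so I'm handing in.

```bash
python3 -c "
from workcell import robot
print(robot.close_job())"
```

```text
the job is handed in; nothing more can be done
None
```

The job is handed in: the cover is flipped fully back and staying open, the knob's pointer is on the long index bar, and the other box's knob looks unchanged in the camera views (no verdict was returned).

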